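# Pack the play out of a leaning deep-well plate stand

## Task

The gap between the deep-well block and the clamp bar on the leaning stand has to be packed with the thickest of the three spacers that will go into it. Nothing tells its width, so you will have to try them; do not force any. Leave the right one pushed fully home in the gap, well between the ends of the block, with the other two standing in their rack and everything else on the bench where it is.

Things in the scene. Friction and masses are not known exactly. Their poses are not given: they have to be found in the camera images.
- gap (a point): the gap to pack, between block and clamp bar. Point on its floor (platform surface, 75 mm above the table) at the foot of the block's uphill face, mid width. x: uphill, from block face to bar; y: across; z: square out of the platform, 30 deg off vertical, the way a spacer goes in and out. 44 mm deep, open above and at both ends, its width differs each time, 9 to 17 mm, and is not reported
- block (a point): white 24-well deep-well block fixed on the sloping platform against its low stop: 86 mm along the slope, 127 mm across, 44 mm high, 3 mm bevel on its top edge at the gap. Point at the centre of its top; axes as gap. The gap lies uphill of it
- stand: leaning stand, platform sloping 30 deg; origin on the table right under gap, z up, x the uphill side. Uphill of the gap stands a dark steel clamp bar across the slope, parallel to the block, 126 mm across, 44 mm high, 20 mm thick, 2 mm bevel, clamped fast (does not give), with two black 10 mm screw heads 52 mm off its middle; joint clamp (not reported) is 0 at a gap of 8.8 mm
- rack: grey rack holding the spacers upright, 50 x 200 x 36 mm, origin under its centre. Three equal slots in a row along its y, centres at y = -64, 0, +64 mm (x = 0), each 17 mm along x and 56 mm along y, floor 6 mm above the table, walls to 36 mm. Spacers stand with their thickness along the rack's x; which one is in which slot varies
- thin_mid (a point): the thinnest spacer, bare aluminium: a blade 8 mm thick, 50 mm wide and 46 mm tall with a centred grip tab on top, 10 mm thick, 20 mm wide and 38 mm tall (84 mm overall); about 70 g. This point is at its centre, half-way up (42 mm above its foot, 4 mm below the foot of the tab). x is the thickness direction, y the width, z up towards the tab. It always goes in
- middle_mid (a point): the middle spacer, bare aluminium: a blade 11 mm thick, 50 mm wide and 46 mm tall with a centred grip tab on top, 10 mm thick, 20 mm wide and 38 mm tall (84 mm overall); about 90 g. This point is at its centre, half-way up (42 mm above its foot, 4 mm below the foot of the tab). x is the thickness direction, y the width, z up towards the tab
- thick_mid (a point): the thickest spacer, bare aluminium: a blade 14 mm thick, 50 mm wide and 46 mm tall with a centred grip tab on top, 10 mm thick, 20 mm wide and 38 mm tall (84 mm overall); about 110 g. This point is at its centre, half-way up (42 mm above its foot, 4 mm below the foot of the tab). x is the thickness direction, y the width, z up towards the tab
- bottle: amber reagent bottle with blue cap, 52 mm across, 115 mm tall, a bystander; origin under its base
- dishes: stack of clear petri dishes, 88 mm across, 30 mm high, a bystander; origin under its base
- tipbox: blue box of pipette tips, 85 x 122 x 60 mm, a bystander; origin under its base
- pen: marker pen lying flat, 120 mm long, 12 mm thick, a bystander; origin under its middle, x along it
- pipette: hand pipette lying flat, about 250 mm long, 28 mm wide, 24 mm thick, a bystander; origin under its middle, x along it
Not all that is in view belongs to the job. Leave any brown look-alike of the part that bears thin_mid alone. What is shaped like the part that bears middle_mid but black is not meant.

How it is judged:
At the end, for the whole second after the job is handed in: The thickest spacer that goes into the gap is within 3 mm of home, square within 0.15 rad, within 40 mm of mid width; the two others stand in rack slots, leaning under 0.45 rad. If it has under 0.8 mm clearance, the next thinner one passes too (((z of thin_mid in the frame of gap between 0.037 and 0.045 m and x of thin_mid in the frame of gap between 0.001 and 0.018 m and y of thin_mid in the frame of gap between -0.04 and 0.04 m and angle between the z axis of thin_mid and the z axis of gap, either way round below 0.15 rad and value of joint clamp below 0.003 m and z of middle_mid in the frame of rack between 0.036 and 0.056 m and x of middle_mid in the frame of rack between -0.022 and 0.022 m and y of middle_mid in the frame of rack between -0.095 and 0.095 m and angle between each of middle_mid, thick_mid's own z axis and vertical below 0.45 rad and z of thick_mid in the frame of rack between 0.036 and 0.056 m and x of thick_mid in the frame of rack between -0.022 and 0.022 m and y of thick_mid in the frame of rack between -0.095 and 0.095 m) or (z of middle_mid in the frame of gap between 0.037 and 0.045 m and x of middle_mid in the frame of gap between 0.0025 and 0.018 m and y of middle_mid in the frame of gap between -0.04 and 0.04 m and angle between the z axis of middle_mid and the z axis of gap, either way round below 0.15 rad and value of joint clamp below 0.006 m and z of thin_mid in the frame of rack between 0.036 and 0.056 m and x of thin_mid in the frame of rack between -0.022 and 0.022 m and y of thin_mid in the frame of rack between -0.095 and 0.095 m and angle between each of thin_mid, thick_mid's own z axis and vertical below 0.45 rad and z of thick_mid in the frame of rack between 0.036 and 0.056 m and x of thick_mid in the frame of rack between -0.022 and 0.022 m and y of thick_mid in the frame of rack between -0.095 and 0.095 m) or (z of thick_mid in the frame of gap between 0.037 and 0.045 m and x of thick_mid in the frame of gap between 0.004 and 0.018 m and y of thick_mid in the frame of gap between -0.04 and 0.04 m and angle between the z axis of thick_mid and the z axis of gap, either way round below 0.15 rad and z of thin_mid in the frame of rack between 0.036 and 0.056 m and x of thin_mid in the frame of rack between -0.022 and 0.022 m and y of thin_mid in the frame of rack between -0.095 and 0.095 m and angle between each of thin_mid, middle_mid's own z axis and vertical below 0.45 rad and z of middle_mid in the frame of rack between 0.036 and 0.056 m and x of middle_mid in the frame of rack between -0.022 and 0.022 m and y of middle_mid in the frame of rack between -0.095 and 0.095 m))); the robot touches nothing.
It fails at once if a spacer is forced against the block or clamp bar (over 60 N) (contact force between any of thin, middle, thick and stand above 60 N).
It fails at once if a bystander is pushed more than 3 cm from its place (distance of any of bottle, dishes, tipbox, pen, pipette from where it was at the start of the episode above 0.03 m).
It also fails if it takes over 64 s, if anything falls off the work surface, if the arm or the gripper's body presses on something with over 40 N, if the wrist force passes 120 N, or if a joint passes its speed limit or range.

## Robot

A 6-joint arm with a two-finger parallel gripper is mounted at the origin on the work surface. World frame = base frame: x ahead of the robot, y to its left, z up, the work surface at z = 0. Lengths are in m, angles in rad, forces in N, time in s.
With the tool pointing down it reaches from about 0.375 to 0.9 m from the base axis. Payload 3.1 kg.
Tool frame: the origin (TCP) lies at the centre of the arm's flange, where the gripper is bolted on; the fingertips stand 173 mm ahead of it and the grasp point (between the pads) lies 155 mm ahead of it; z points along the fingers, y is the line along which they close (so a half turn about z gives the same grasp; the last joint's range is limited). The gripper opens to 85 mm and grips with 20 to 120 N. Pads are 22 mm wide; open, the fingers measure 114 mm over their backs; the gripper's body (76 mm by 85 mm) begins 54 mm behind the grasp point. The pads swing forward as they close: fully open they stand 13 mm farther back than shut.
Start: joints at [1.06, 0.527, 1.433, -0, 1.181, -0.178], TCP at [0.204, 0.591, 0.405] pointing down, gripper open.
Joint ranges: [-3.08, 3.08], [-0.75, 2.2], [0.22, 2.44], [-1.43, 4.57], [0, 2.65], [-2.85, 2.85]. Speed limits (rad/s): [2.79, 2.79, 3.14, 3.14, 3.14, 3.14].

## Interface

Orientations are given as a unit quaternion [x, y, z, w].
In Python, from station import * gives the robot as it stands.
- The arm moves only by the shell command python3 -m jog 'ROWS' [OPENING] [FORCE]. ROWS is a JSON object of lists of equal length, an entry for each row: "linear": the shift along the world's x, y, z in mm, a list of three; "turn": the turn about the world's z in units of 5 degrees (1.0 is 5 degrees). A call has 1 to 12 rows; each row shifts and turns the commanded pose from where the row before left it; what a row does not reach is not made up. A row lasts 1/8 s, in which the tool goes at most 62.5 mm and 10.7 degrees, less where a joint would pass 70% of its speed; a pose out of reach is approached as far as the arm can. A call is refused whole if a number of a shift passes 62.5 or a number of a turn 1, either way. A call with a gripper value outside its range is refused whole. OPENING is the opening, from 0 (shut) to 1 (fully open), set as the call begins (- or left out, the last holds). The fingers move at their own pace and stop on an object; FORCE is the grip in N (left out, the last holds). Time passes only in rows, so rows that do not move let the fingers close. It gives the time, the measured TCP pose, the force, the opening and the grip force at its end, in the units of the state.
- sense(): the state, without advancing time (a new reading comes with each control period).
- snapshot(name): name is "scene" or "top"; returns the picture (384x512x3 uint8, red, green, blue); there is no depth.
- get_calibration(name): a dict with "fx", "fy", "cx", "cy" (pixels), "world_to_cam" (4x4, takes a point from world to camera coordinates). Camera axes: x right, y down, z forward; pixel columns grow to the right and rows downward; lengths in m; the calibration is good to about 2 mm. A picture is of the moment at which its call begins. get_calibration takes no time and is no camera call.
- sign_off(): hands the job in; it is judged then, once.
The state is a dict: "t": time; "q": joint angles; "qd": joint speeds; "tau": joint torques, N m; "tcp_pos": TCP position; "tool_rot": TCP orientation; "force": force on the tool from outside, world axes, zero at the start; "ft_torque": the same for the moment, N m; "finger_gap": opening from 0.0 (shut) to 1.0 (fully open); "gripper_force": force on a finger pad.
Only numpy, scipy, OpenCV 4.12 (cv2) and the standard library are available. Lean on these libraries where they do the work, as an engineer would, in place of code of your own. Each camera call takes 0.05 s, during which the arm holds its last target. There are 200 camera calls.

## Working session

There is one attempt and no reset: what is moved stays moved. The work goes in short steps, Python scripts to look and compute and a shell command to move; the robot and the scene stay as the last step left them, time stands still between calls to the robot, and variables do not carry over. Pictures are saved under pics/ and viewed, at most 10 in all, crops included, and the job is handed in when it is done.

```bash
mkdir -p pics; cat > h.py <<'E'
from station import *
import numpy as np, cv2
def save(n,f,crop=None,s=1):
    im=snapshot(n)
    if crop: a,b,c,d=crop; im=im[b:d,a:c]
    cv2.imwrite('pics/'+f,cv2.cvtColor(cv2.resize(im,None,fx=s,fy=s,interpolation=cv2.INTER_CUBIC),cv2.COLOR_RGB2BGR))
def ray(n,u,v,z):
    c=get_calibration(n);T=np.array(c['world_to_cam']);R=T[:3,:3];o=-R.T@T[:3,3]
    d=R.T@np.array([(u-c['cx'])/c['fx'],(v-c['cy'])/c['fy'],1]);return o+d*(z-o[2])/d[2]
def proj(n,p):
    c=get_calibration(n);T=np.array(c['world_to_cam']);q=T[:3,:3]@np.array(p)+T[:3,3]
    return np.array([c['fx']*q[0]/q[2]+c['cx'],c['fy']*q[1]/q[2]+c['cy']])
def tri(a,b):
    A=[];B=[]
    for n,(u,v) in (('top',a),('scene',b)):
        p=ray(n,u,v,0);q=ray(n,u,v,.3);d=(q-p)/np.linalg.norm(q-p);M=np.eye(3)-np.outer(d,d);A.append(M);B.append(M@p)
    return np.linalg.lstsq(np.vstack(A),np.hstack(B),rcond=None)[0]
E
python3 - <<'E'
from h import *
save('top','t0.png',s=1.5);save('scene','s0.png',s=1.5)
for n in('top','scene'):
    c=get_calibration(n);T=np.array(c['world_to_cam']);print(n,c['fx'],-T[:3,:3].T@T[:3,3],T[2,:3])
s=sense();print(s['t'],s['tcp_pos'],s['tool_rot'],s['finger_gap'],s['force'])
E
```

```text
top 387.54485809090056 [ 0.38550096 -0.04709967  0.96966792] [ 0.19393668 -0.00216469 -0.98101166]
scene 359.50302470701473 [1.0619596  0.19899867 0.67861751] [-0.62435126 -0.29815754 -0.72200248]
0.1 [0.20339555 0.5906378  0.4038139 ] [ 1.65145199e-01  9.86268755e-01 -9.41078970e-04 -3.45702511e-04] 1.003062996266832 [-0.46930635 -1.02674187 -0.69946411]
```

View pics/t0.png

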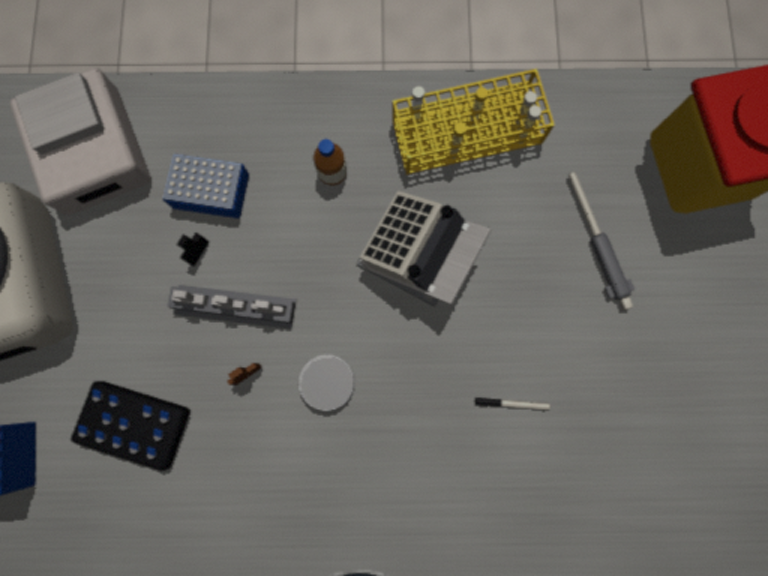

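View pics/s0.png

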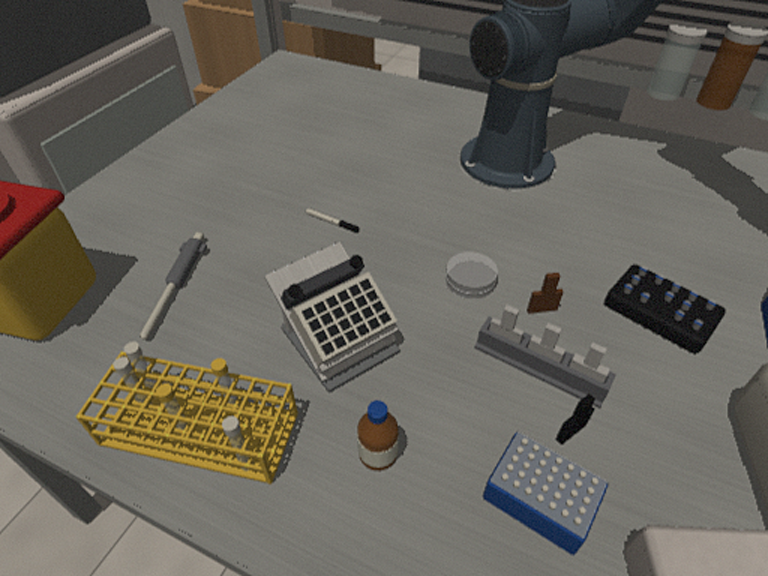

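The top view shows the stand near (425,250), uphill to the right, and the rack at (232,305), with the black and brown decoys beside it. The scene view agrees. Next I'll view one enlarged montage of the rack and the gap.

```bash
python3 - <<'E'
from h import *
T=cv2.imread('pics/t0.png');S=cv2.imread('pics/s0.png')
# fresh full-res
t=snapshot('top');s=snapshot('scene')
np.save('t.npy',t);np.save('s.npy',s)
def c(im,x,y): return cv2.resize(im[y:y+72,x:x+100],(400,288),interpolation=cv2.INTER_CUBIC)
m=np.vstack([np.hstack([c(t,105,168),c(t,235,126)]),np.hstack([c(s,314,200),c(s,175,158)])])
m=np.clip(m.astype(float)*1.3,0,255).astype(np.uint8)
cv2.imwrite('pics/m0.png',m[:,:,::-1])
E
```

```text
(no output)
```

View pics/m0.png

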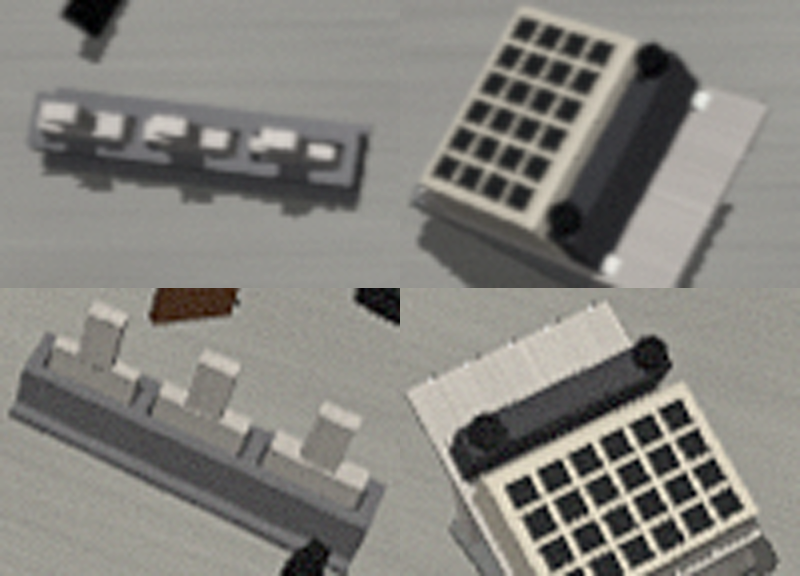

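The montage shows the three spacers. In the top view the shoulders get thinner from left to right, so the left one (larger y) should be thick, then middle, then thin. Block corners and rack corners are readable. I'll fit the poses next.

```bash
cat >> h.py <<'E'
from scipy.optimize import least_squares
a=np.pi/6
Rs=np.array([[np.cos(a),0,-np.sin(a)],[0,1,0],[np.sin(a),0,np.cos(a)]])
def Rz(w): c,s=np.cos(w),np.sin(w);return np.array([[c,-s,0],[s,c,0],[0,0,1]])
def gapw(p,q): return np.array([p[0],p[1],.075])+Rz(p[2])@Rs@np.array(q)
def rackw(p,q): return np.array([p[0],p[1],0])+Rz(p[2])@np.array(q)
E
python3 - <<'E'
from h import *
mt=lambda u,v:(u/4+105,v/4+168); gt=lambda u,v:((u-400)/4+235,v/4+126)
ms=lambda u,v:(u/4+314,(v-288)/4+200); gs=lambda u,v:((u-400)/4+175,(v-288)/4+158)
# gap: uphill +x; y: left of uphill
G=[('top',gt(525,8),(-.086,.0635,.044)),('top',gt(637,38),(0,.0635,.044)),('top',gt(430,188),(-.086,-.0635,.044)),('top',gt(547,229),(0,-.0635,.044)),
('scene',gs(476,478),(0,-.0635,.044)),('scene',gs(688,383),(0,.0635,.044)),('scene',gs(757,514),(-.086,.0635,.044))]
# sign of y resolved: uphill is image lower-right (-y,-x): left of uphill = +x world(up in image)
K=[('top',mt(40,92),(.025,.1,.036)),('top',mt(368,128),(.025,-.1,.036)),('top',mt(360,188),(-.025,-.1,.036)),('top',mt(33,150),(-.025,.1,.036)),
('scene',ms(50,335),(-.025,-.1,.036)),('scene',ms(22,372),(.025,-.1,.036)),('scene',ms(385,485),(-.025,.1,.036)),('scene',ms(358,528),(.025,.1,.036))]
def fit(L,f,x0):
    return least_squares(lambda p:np.hstack([proj(n,f(p,q))-uv for n,uv,q in L]),x0,loss='soft_l1')
p0=ray('top',283,167,.1)
r=fit(G,gapw,[p0[0],p0[1],-1.9]);print('gap',r.x,np.degrees(r.x[2]),r.fun.reshape(-1,2).round(1).tolist())
p1=ray('top',155,203,.03)
k=fit(K,rackw,[p1[0],p1[1],-.1]);print('rack',k.x,np.degrees(k.x[2]),k.fun.reshape(-1,2).round(1).tolist())
np.save('fit.npy',[r.x,k.x])
t=np.load('t.npy');s=np.load('s.npy')
out=[]
for n,im in(('top',t),('scene',s)):
    xs=np.arange(-10,50,.5);ys=np.arange(-30,31,1)
    P=np.array([[proj(n,gapw(r.x,(x/1000,y/1000,.044))) for x in xs] for y in ys],np.float32)
    o=cv2.remap(im,P[...,0],P[...,1],cv2.INTER_LINEAR);g=o.astype(float).mean(2).mean(0);print(n,[int(v) for v in g[::2]])
    # spacers: profile across thickness at blade-top z=52, beside tab
    for c in(-64,0,64):
        for sgn in(-1,1):
            P=np.array([[proj(n,rackw(k.x,(x/1000,(c+sgn*y)/1000,.052))) for x in np.arange(-15,16,1)] for y in range(15,22,2)],np.float32)
            print(n,c,sgn,[int(v) for v in cv2.remap(im,P[...,0],P[...,1],cv2.INTER_LINEAR).astype(float).mean(2).mean(0)])
E
```

```text
gap [ 0.59529241 -0.12707202 -2.02674665] -116.12402940074003 [[-0.9, 0.2], [0.6, -0.1], [-0.1, 1.3], [-0.3, 1.0], [47.5, -27.8], [-53.7, 22.0], [-49.5, 24.0]]
rack [ 0.51978062  0.2045491  -0.12887694] -7.38410485983004 [[0.1, -3.4], [-1.1, -2.7], [-2.2, 2.7], [-2.1, 2.3], [-0.9, -4.4], [-3.2, 0.2], [-0.1, -4.0], [-0.4, 1.9]]Traceback (most recent call last):
  File "<stdin>", line 21, in <module>
  File "h.py", line 11, in proj
    c=get_calibration(n);T=np.array(c['world_to_cam']);q=T[:3,:3]@np.array(p)+T[:3,3]
ValueError: time passes only in moves, steps and waits
```

```bash
sed -i 's/^def save/_C={}\n_gc=get_calibration\ndef get_calibration(n):\n    if n not in _C: _C[n]=_gc(n)\n    return _C[n]\ndef save/' h.py
python3 - <<'E'
from h import *
mt=lambda u,v:(u/4+105,v/4+168); gt=lambda u,v:((u-400)/4+235,v/4+126)
ms=lambda u,v:(u/4+314,(v-288)/4+200); gs=lambda u,v:((u-400)/4+175,(v-288)/4+158)
G=[('top',gt(525,8),(-.086,.0635,.044)),('top',gt(637,38),(0,.0635,.044)),('top',gt(430,188),(-.086,-.0635,.044)),('top',gt(547,229),(0,-.0635,.044)),
('scene',gs(476,478),(0,.0635,.044)),('scene',gs(688,383),(0,-.0635,.044)),('scene',gs(757,514),(-.086,-.0635,.044))]
K=[('top',mt(40,92),(.018,.1,.036)),('top',mt(368,128),(.018,-.1,.036)),('top',mt(360,188),(-.018,-.1,.036)),('top',mt(33,150),(-.018,.1,.036)),
('scene',ms(50,335),(-.018,-.1,.036)),('scene',ms(22,372),(.018,-.1,.036)),('scene',ms(385,485),(-.018,.1,.036)),('scene',ms(358,528),(.018,.1,.036)),
('scene',ms(108,315),(0,-.064,.09)),('scene',ms(222,363),(0,0,.09)),('scene',ms(341,414),(0,.064,.09)),
('top',mt(61,112),(0,.064,.09)),('top',mt(168,127),(0,0,.09)),('top',mt(276,138),(0,-.064,.09))]
def fit(L,f,x0):
    return least_squares(lambda p:np.hstack([proj(n,f(p,q))-uv for n,uv,q in L]),x0,loss='soft_l1')
r=fit(G,gapw,[.595,-.127,-2.03]);print('gap',r.x,np.degrees(r.x[2]),r.fun.reshape(-1,2).round(1).tolist())
k=fit(K,rackw,[.52,.2045,-.13]);print('rack',k.x,np.degrees(k.x[2]),k.fun.reshape(-1,2).round(1).tolist())
np.save('fit.npy',[r.x,k.x])
t=np.load('t.npy');s=np.load('s.npy')
for n,im in(('top',t),('scene',s)):
    xs=np.arange(-10,50,.5);ys=np.arange(-30,31,1)
    P=np.array([[proj(n,gapw(r.x,(x/1000,y/1000,.044))) for x in xs] for y in ys],np.float32)
    o=cv2.remap(im,P[...,0],P[...,1],cv2.INTER_LINEAR);g=o.astype(float).mean(2).mean(0);print(n,[int(v) for v in g[::2]])
    for c in(-64,0,64):
        for sgn in(-1,1):
            P=np.array([[proj(n,rackw(k.x,(x/1000,(c+sgn*y)/1000,.052))) for x in np.arange(-15,16,1)] for y in range(15,22,2)],np.float32)
            print(n,c,sgn,[int(v) for v in cv2.remap(im,P[...,0],P[...,1],cv2.INTER_LINEAR).astype(float).mean(2).mean(0)])
for y in(.064,0,-.064): print(y,rackw(k.x,(0,y,.07)))
E
```

```text
gap [ 0.59549125 -0.12285373 -2.06813466] -118.49538719877633 [[-0.9, -0.8], [-0.0, 0.0], [-2.1, -0.8], [-3.1, 0.0], [-0.0, -1.5], [-3.5, -2.6], [-1.2, -2.5]]
rack [ 0.52029093  0.20666754 -0.1284888 ] -7.361866082185091 [[-1.3, -0.7], [-2.4, -0.1], [-2.6, -0.4], [-2.4, -0.7], [-1.4, -2.0], [-1.1, -1.3], [-0.1, -1.3], [1.6, -0.0], [-0.8, -1.2], [-1.2, -0.9], [-1.1, -0.5], [-1.2, -0.3], [-0.5, -0.7], [0.1, -0.2]]
top [134, 139, 143, 146, 147, 148, 146, 141, 134, 125, 116, 109, 103, 100, 96, 91, 84, 75, 66, 58, 52, 48, 47, 46, 46, 46, 46, 46, 46, 46, 46, 45, 45, 44, 43, 41, 38, 36, 33, 32, 30, 30, 30, 31, 31, 30, 30, 30, 30, 30, 30, 30, 30, 31, 31, 31, 32, 32, 35, 41]
top -64 -1 [90, 90, 87, 75, 63, 57, 52, 52, 58, 67, 88, 111, 129, 143, 152, 154, 155, 145, 133, 115, 95, 79, 81, 86, 90, 93, 95, 95, 96, 96, 96]
top -64 1 [91, 91, 91, 82, 72, 62, 55, 51, 56, 60, 75, 95, 111, 121, 131, 139, 146, 149, 146, 143, 138, 135, 133, 129, 124, 117, 108, 102, 99, 96, 95]
top 0 -1 [83, 85, 80, 71, 63, 59, 56, 62, 69, 87, 113, 135, 143, 150, 152, 153, 153, 151, 149, 137, 123, 109, 101, 94, 93, 92, 92
[... 1131 characters left out ...]
129, 134, 139, 142, 143, 144, 144, 143, 141, 136, 128, 118, 108, 100, 95, 94, 95, 95, 95, 94, 95]
scene 0 1 [117, 118, 118, 118, 118, 118, 118, 119, 122, 126, 131, 136, 141, 143, 144, 144, 144, 145, 144, 139, 131, 122, 111, 102, 96, 94, 95, 96, 98, 98, 98]
scene 64 -1 [117, 117, 116, 116, 115, 116, 118, 121, 126, 131, 137, 142, 144, 144, 143, 143, 143, 143, 143, 142, 140, 134, 126, 114, 101, 93, 91, 94, 95, 96, 96]
scene 64 1 [118, 117, 116, 115, 114, 115, 116, 119, 124, 130, 136, 141, 143, 143, 142, 142, 142, 142, 142, 143, 143, 139, 132, 121, 110, 100, 94, 92, 93, 95, 97]
0.064 [0.52849161 0.27013997 0.07      ]
0 [0.52029093 0.20666754 0.07      ]
-0.064 [0.51209026 0.14319512 0.07      ]
```

Slot +64 holds thick, 0 middle and −64 thin. The gap looks narrow, about 9–10 mm. I'll refine its yaw by fitting lines along its edges.

```bash
python3 - <<'E'
from h import *
f=np.load('fit.npy');r=f[0]
for n in('top','scene'):
    im=np.load(n[0]+'.npy')
    xs=np.arange(-14,44,.25);ys=np.arange(-40,41,4)
    P=np.array([[proj(n,gapw(r,(x/1000,y/1000,.044))) for x in xs] for y in ys],np.float32)
    o=cv2.remap(im,P[...,0],P[...,1],cv2.INTER_LINEAR).astype(float).mean(2)
    def edge(lo,hi,v,nm):
        e=[]
        for row,y in zip(o,ys):
            m=[i for i in range(1,len(xs)) if lo<xs[i]<hi and (row[i-1]-v)*(row[i]-v)<=0]
            if m: e.append((y,xs[m[0]]))
        e=np.array(e);k=np.polyfit(e[:,0],e[:,1],1);res=e[:,1]-np.polyval(k,e[:,0]);m=abs(res)<1;k=np.polyfit(e[m,0],e[m,1],1)
        print(n,nm,'at0',k[1].round(2),'slope deg',np.degrees(k[0]).round(2),len(e),m.sum())
    if n=='top': edge(-6,6,124,'block');edge(3,14,73,'bar near');edge(20,32,38,'bar far')
    else: edge(-8,3,90,'block');edge(2,11,40,'bar near');edge(18,32,100,'bar far')
E
```

```text
top block at0 -0.69 slope deg 1.08 21 21
top bar near at0 7.37 slope deg 0.81 21 21
top bar far at0 26.19 slope deg 0.66 21 21
scene block at0 -2.61 slope deg 0.5 21 21
scene bar near at0 6.8 slope deg 1.09 20 18
scene bar far at0 25.95 slope deg 0.74 21 21
```

```bash
python3 -m jog '{"linear":[[50,-60,-10],[50,-60,-10],[50,-60,-10],[50,-60,-20],[50,-60,-20],[45,-60,-20],[14,-60,-10]],"turn":[1,1,0.3,0,0,0,0]}' 0.45 30
```

```text
t: 1.08
tcp_pos: [0.4527, 0.2452, 0.3233]
tool_rot: [0.066, 0.998, 0.0, 0.001]
force: [0.5, -0.6, -0.6]
finger_gap: 0.445
gripper_force: 0.0
```

```bash
python3 -m jog '{"linear":[[20,-34,-8],[20,-34,-8],[19,-34,-7],[0,0,0]],"turn":[0,0,0,0]}' && python3 - <<'E'
from h import *
s=sense();p=np.array(s['tcp_pos']);print(p,proj('top',p-[0,0,.173]),proj('scene',p-[0,0,.173]))
t=snapshot('top');c=snapshot('scene')
m=np.hstack([cv2.resize(t[155:255,100:220],(480,400),interpolation=3),cv2.resize(c[170:270,310:390],(320,400),interpolation=3)])
cv2.imwrite('pics/m1.png',m[:,:,::-1])
E
```

```text
t: 1.58
tcp_pos: [0.5109, 0.1425, 0.3003]
tool_rot: [0.068, 0.998, -0.0, 0.0]
force: [-0.6, -0.0, -0.6]
finger_gap: 0.451
gripper_force: 0.0
[0.51086185 0.14252151 0.30030646] [170.77693766 200.48907558] [343.0349097  193.35177257]
```

View pics/m1.png

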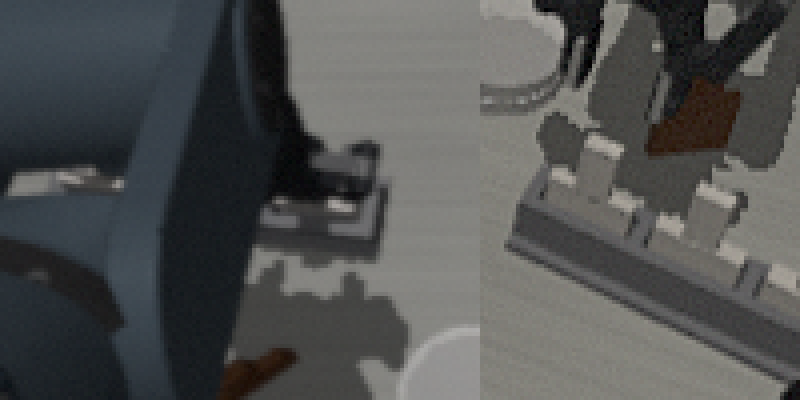

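The scene crop shows the fingers straddling the thin spacer's tab (fingertips near (575,75) and (670,105), tab at (600,150)), as predicted. I'll descend and grip.

```bash
python3 -m jog '{"linear":[[0.5,0.5,-35],[0.5,0,-34],[0,0,0]],"turn":[0,0,0]}' && python3 -m jog '{"linear":[[0,0,0],[0,0,0],[0,0,0]],"turn":[0,0,0]}' 0.1 30
```

```text
t: 2.05
tcp_pos: [0.5087, 0.1463, 0.2301]
tool_rot: [0.065, 0.998, -0.0, -0.003]
force: [0.3, 0.1, 0.8]
finger_gap: 0.45
gripper_force: 0.0
t: 2.42
tcp_pos: [0.5106, 0.1454, 0.2329]
tool_rot: [0.065, 0.998, 0.0, 0.001]
force: [-1.1, 0.5, -0.4]
finger_gap: 0.227
gripper_force: 33.4
```

Gripped: 0.227 opening is about 19 mm. Next I lift, carry it across while turning, and stop above the uphill side of the clamp bar. The bar's outer edge will then serve to tilt the spacer 30° in the grip.

```bash
python3 -m jog '{"linear":[[0,0,40],[0,0,45],[0,0,45],[9,-33,0],[9,-33,0],[9,-33,0],[9,-33,0],[9,-33,0],[9,-33,0],[9,-33,0],[9,-33,0],[6,-18,0]],"turn":[0,1,1,1,1,1,1,1,1,1,1,1]}' && python3 -m jog '{"linear":[[0,0,0],[0,0,0],[0,0,0]],"turn":[1,1,0.66]}'; python3 - <<'E'
from h import *
s=sense();x,y=s['tool_rot'][:2];print(2*np.degrees(np.arctan2(y,x))-90)
p=np.array(s['tcp_pos']);d=p[:2]-[.5955,-.1229];w=np.radians(-119.3);print('u',d@[np.cos(w),np.sin(w)],'y',d@[-np.sin(w),np.cos(w)])
save('scene','s2.png',(160,120,300,240),4)
E
```

```text
t: 3.92
tcp_pos: [0.5885, -0.1387, 0.3624]
tool_rot: [-0.403, 0.915, -0.001, 0.0]
force: [0.1, -0.6, -0.7]
finger_gap: 0.225
gripper_force: 33.4
t: 4.3
tcp_pos: [0.6025, -0.091, 0.3591]
tool_rot: [-0.479, 0.877, -0.024, -0.022]
force: [-1.0, 0.3, -1.0]
finger_gap: 0.228
gripper_force: 33.4
147.27028694437422
u -0.031305145998017994 y -0.009492137589291303
```

View pics/s2.png

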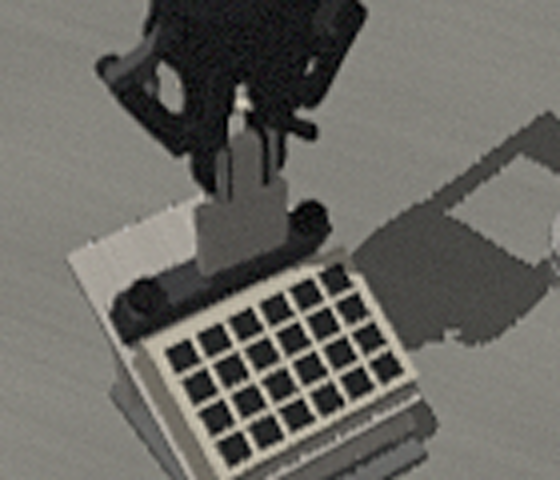

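The spacer hangs upright in the grip just above the bar. The last turn rows pulled the tool off its pose, so I'll check the joints.

```bash
python3 - <<'E'
from h import *
s=sense();print(np.round(s['q'],3),np.round(s['qd'],2),s['tool_rot'],s['tcp_pos'])
E
python3 -m jog '{"linear":[[0,0,0],[0,0,0]],"turn":[0,0]}'
python3 -c "
from h import *
s=sense();print(np.round(s['q'],3),s['tool_rot'],s['tcp_pos'])"
```

```text
[-0.317  0.561  1.517 -0.073  1.06  -2.854] [-0.02 -0.    0.01  0.02  0.01  0.  ] [-0.47994631  0.87671542 -0.023537   -0.02162451] [ 0.60267487 -0.08922822  0.35879181]
t: 4.6
tcp_pos: [0.6025, -0.092, 0.3589]
tool_rot: [-0.478, 0.878, -0.024, -0.022]
force: [-0.4, -0.1, -0.3]
finger_gap: 0.227
gripper_force: 33.4
[-0.322  0.561  1.517 -0.073  1.06  -2.854] [-0.47808562  0.87772526 -0.02371906 -0.02167771] [ 0.60246809 -0.09199051  0.35886008]
```

q6 is at its limit of −2.85. The grasp is symmetric, so I'll turn back the other way, 180° from the target.

```bash
python3 -m jog '{"linear":[[0,0,20],[0,0,0],[0,0,0],[0,0,0],[0,0,0],[0,0,0],[0,0,0],[0,0,0],[0,0,0],[0,0,0],[0,0,0],[0,0,0]],"turn":[-1,-1,-1,-1,-1,-1,-1,-1,-1,-1,-1,-1]}' && python3 -m jog '{"linear":[[0,0,0],[0,0,0],[0,0,0],[0,0,0],[0,0,0],[0,0,0],[0,0,0],[0,0,0],[0,0,0],[0,0,0],[0,0,0],[0,0,0]],"turn":[-1,-1,-1,-1,-1,-1,-1,-1,-1,-1,-1,-1]}' && python3 -m jog '{"linear":[[0,0,0],[0,0,0],[0,0,0],[0,0,0],[0,0,0],[0,0,0],[0,0,0],[0,0,0],[0,0,0],[0,0,0],[0,0,0]],"turn":[-1,-1,-1,-1,-1,-1,-1,-1,-1,-1,-1]}'; cat >> h.py <<'E'
def st():
    s=sense();x,y=s['tool_rot'][:2];ang=2*np.degrees(np.arctan2(y,x))-90
    p=np.array(s['tcp_pos']);d=(p[:2]-[.5955,-.1229])*1000;w=np.radians(-119.3)
    print('t',round(s['t'],2),'ang',ang.round(2),'u %.1f y %.1f zP %.1f'%(d@[np.cos(w),np.sin(w)],d@[-np.sin(w),np.cos(w)],p[2]*1000-155),'tcp',p.round(4),'F',np.round(s['force'],1),'gap',round(s['finger_gap'],3),'q6',round(s['q'][5],2),s['tool_rot'][2:])
E
python3 -c "
from h import *
st()"
```

```text
t: 6.1
tcp_pos: [0.6025, -0.0924, 0.3788]
tool_rot: [0.027, 0.999, -0.01, -0.031]
force: [0.1, -0.7, -0.6]
finger_gap: 0.223
gripper_force: 33.4
t: 7.6
tcp_pos: [0.6024, -0.0924, 0.3788]
tool_rot: [0.523, 0.852, 0.007, -0.031]
force: [0.1, -0.5, -0.7]
finger_gap: 0.226
gripper_force: 33.4
t: 8.98
tcp_pos: [0.6024, -0.0924, 0.3788]
tool_rot: [0.857, 0.514, 0.021, -0.024]
force: [-0.7, -0.3, -0.7]
finger_gap: 0.229
gripper_force: 33.4
t 8.97 ang -28.05 u -30.0 y -8.9 zP 223.8 tcp [ 0.6024 -0.0924  0.3788] F [-0.7 -0.3 -0.7] gap 0.229 q6 0.11 [ 0.02061671 -0.02441009]
```

The limit left a fixed tool tilt of about 3.6° (fingers leaning slightly downhill), which I can allow for. I'll add the true grasp point to the helper, then go uphill of the bar and lower.

```bash
cat >> h.py <<'E'
from scipy.spatial.transform import Rotation as Ro
def gp():
    s=sense();R=Ro.from_quat(s['tool_rot']).as_matrix();P=(np.array(s['tcp_pos'])+.155*R[:,2])*1000
    d=P[:2]-[595.5,-122.9];w=np.radians(-119.3);c,n=np.cos(w),np.sin(w)
    print('t',round(s['t'],2),'ang',np.degrees(np.arctan2(R[1,1],R[0,1])).round(2),'P u %.1f y %.1f z %.1f'%(d@[c,n],d@[-n,c],P[2]),'F u %.1f y %.1f z %.1f'%(np.dot(s['force'][:2],[c,n]),np.dot(s['force'][:2],[-n,c]),s['force'][2]),'gap',round(s['finger_gap'],3))
E
python3 -m jog '{"linear":[[-9,-28,0],[-9,-29,0],[0,0,-25],[0,0,-25],[0,0,0]],"turn":[-0.25,0,0,0,0]}' >/dev/null; python3 -c "
from h import *
gp()"
```

```text
t 9.6 ang -29.09 P u 20.3 y -0.5 z 172.8 F u 2.3 y 0.2 z -0.6 gap 0.225
```

```bash
python3 -m jog '{"linear":[[4,7,0],[4,7,0],[3,5,-1],[3,5,-1],[3,5,-1],[0,0,0]],"turn":[0,0,0,0,0,0]}' - 20 >/dev/null; python3 -c "
from h import *
gp()"; python3 -m jog '{"linear":[[2,3.5,0],[1,1.7,0],[0,0,0]],"turn":[0,0,0]}' >/dev/null;python3 -c "
from h import *
gp()"
```

```text
t 10.35 ang -28.99 P u -14.6 y 0.3 z 171.7 F u 4.9 y -0.7 z -0.2 gap 0.225
t 10.72 ang -29.02 P u -20.4 y 0.6 z 171.6 F u 5.3 y -1.1 z -1.4 gap 0.23
```

```bash
python3 -m jog '{"linear":[[0.7,1.3,0],[0,0,0]],"turn":[0,0]}' >/dev/null;python3 -c "
from h import *
gp()
t=snapshot('top');c=snapshot('scene')
m=np.hstack([cv2.resize(t[110:210,220:320],(400,400),interpolation=3),cv2.resize(c[130:230,180:280],(400,400),interpolation=3)])
cv2.imwrite('pics/m2.png',np.clip(m[:,:,::-1]*1.4,0,255))"
```

```text
t 10.97 ang -29.02 P u -21.8 y 0.7 z 171.5 F u 5.1 y -0.4 z -0.4 gap 0.229[ WARN:0@0.571] global loadsave.cpp:1063 imwrite_ Unsupported depth image for selected encoder is fallbacked to CV_8U.
```

View pics/m2.png

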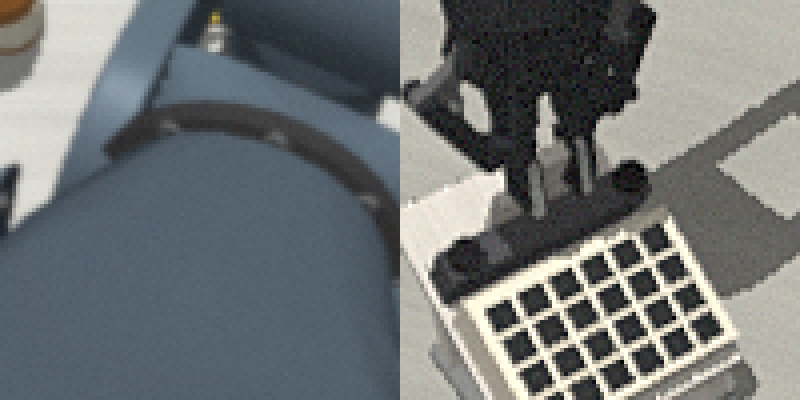

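The scene crop shows the tab pointing at the camera, with the blade passing behind the bar, so the pivot worked. By geometry the lean is about 30°. I'll lift clear and move over the gap.

```bash
python3 -m jog '{"linear":[[0,0,13],[0,0,13],[7.5,13.4,0],[7.5,13.4,0],[7.5,13.3,0],[-2,-3.5,-7],[-1.9,-3.4,-6.8],[0,0,0]],"turn":[0,0,0,0,0,0,0,0]}' >/dev/null;python3 -c "
from h import *
gp()
save('scene','s3.png',(180,110,300,210),5)"
```

```text
t 12.07 ang -29.09 P u -59.7 y -0.3 z 181.9 F u -0.4 y 0.2 z 0.8 gap 0.228
```

View pics/s3.png

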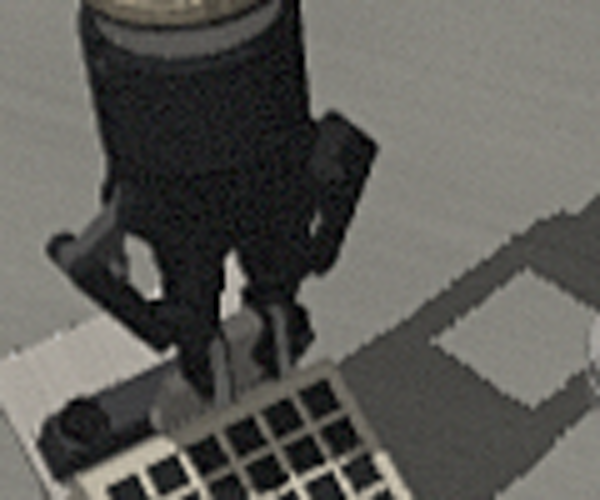

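The blade shows between bar and block at (180,405), with its foot just above the gap's mouth. I'll feed it in along the lean, checking force.

```bash
python3 -m jog '{"linear":[[-1.5,-2.6,-5.2],[-1.5,-2.6,-5.2],[0,0,0]],"turn":[0,0,0]}' >/dev/null;python3 -c "
from h import *
gp()"; python3 -m jog '{"linear":[[-0.7,-1.3,-2.6],[-0.7,-1.3,-2.6],[0,0,0]],"turn":[0,0,0]}' >/dev/null;python3 -c "
from h import *
gp()"
```

```text
t 12.5 ang -29.06 P u -54.3 y 0.0 z 172.2 F u 0.6 y 0.0 z -0.4 gap 0.228
t 12.88 ang -29.03 P u -51.7 y 0.3 z 167.4 F u -0.6 y -0.4 z -0.3 gap 0.224
```

```bash
python3 -m jog '{"linear":[[-1.2,-2.2,-4.3],[-1.2,-2.2,-4.3],[0,0,0]],"turn":[0,0,0]}' >/dev/null;python3 -c "
from h import *
gp()"; python3 -m jog '{"linear":[[-1.2,-2.2,-4.3],[-1.2,-2.2,-4.3],[0,0,0]],"turn":[0,0,0]}' >/dev/null;python3 -c "
from h import *
gp()"
```

```text
t 13.25 ang -29.05 P u -46.5 y 0.4 z 158.4 F u -0.4 y 0.3 z -2.6 gap 0.228
t 13.62 ang -29.07 P u -43.8 y 1.5 z 152.4 F u -5.7 y -1.4 z 8.0 gap 0.228
```

Contact: about 10 N along the gap axis after roughly 25 mm. I'll check the moments before pushing further.

```bash
cat >> h.py <<'E'
def mom():
    s=sense();R=Ro.from_quat(s['tool_rot']).as_matrix();f=np.array(s['force']);m=np.array(s['ft_torque']);m2=m-np.cross(.155*R[:,2],f)
    w=np.radians(-119.3);U=Rz(w)@Rs
    print('gap-frame F',(U.T@f).round(1),'M@P',(U.T@m2).round(2),'raw',m.round(2))
E
python3 -c "
from h import *
mom()"; python3 -m jog '{"linear":[[0,0,0],[0,0,0]],"turn":[-0.15,0]}' >/dev/null;python3 -c "
from h import *
gp();mom()"; python3 -m jog '{"linear":[[0,0,0],[0,0,0]],"turn":[0.3,0]}' >/dev/null;python3 -c "
from h import *
gp();mom()"
```

```text
gap-frame F [-0.9 -1.4  9.7] M@P [ 0.01 -0.31 -0.09] raw [ 0.66 -0.15 -0.08]
t 13.88 ang -29.73 P u -43.8 y 1.6 z 152.4 F u -5.6 y -1.4 z 6.8 gap 0.227
gap-frame F [-1.4 -1.4  8.7] M@P [ 0.13 -0.27  0.11] raw [ 0.66 -0.17  0.15]
t 14.12 ang -28.37 P u -43.8 y 1.3 z 152.4 F u -5.9 y -0.7 z 7.5 gap 0.228
gap-frame F [-1.4 -0.7  9.4] M@P [-0.25 -0.35 -0.26] raw [ 0.66 -0.12 -0.36]
```

The z moment crosses zero at −29.35°, so I'll use that yaw. The y moment says the spacer wants a bit more lean, so I'll shift the hand downhill.

```bash
python3 -m jog '{"linear":[[1.3,2.3,-1.5],[0,0,0]],"turn":[-0.2,0]}' >/dev/null;python3 -c "
from h import *
gp();mom()";  python3 -m jog '{"linear":[[1.3,2.3,-1.5],[0,0,0]],"turn":[0,0]}' >/dev/null;python3 -c "
from h import *
gp();mom()"
```

```text
t 14.38 ang -29.21 P u -43.8 y 1.5 z 149.9 F u 2.6 y -0.1 z 4.6 gap 0.227
gap-frame F [ 4.6 -0.1  2.7] M@P [ 0.06 -0.29 -0.07] raw [-0.6   0.27 -0.02]
t 14.62 ang -29.26 P u -46.4 y 1.5 z 148.0 F u 3.7 y 0.5 z 6.6 gap 0.225
gap-frame F [6.5 0.5 3.8] M@P [ 0.08 -0.25 -0.05] raw [-0.74  0.25  0.01]
```

```bash
python3 -m jog '{"linear":[[-1.2,-2.2,-4.3],[-1.2,-2.2,-4.3],[0,0,0]],"turn":[0,0,0]}' >/dev/null;python3 -c "
from h import *
gp();mom()";  python3 -m jog '{"linear":[[-0.6,-1.1,-2.2],[0,0,0]],"turn":[0,0]}' >/dev/null;python3 -c "
from h import *
gp();mom()"
```

```text
t 15.0 ang -29.28 P u -40.9 y 1.3 z 138.7 F u 5.5 y 0.1 z 3.1 gap 0.229
gap-frame F [ 6.3  0.1 -0.1] M@P [ 0.22 -0.13 -0.17] raw [-0.97  0.22 -0.02]
t 15.25 ang -29.27 P u -40.3 y 1.3 z 137.5 F u 3.9 y -1.8 z 7.4 gap 0.227
gap-frame F [ 7.1 -1.8  4.5] M@P [ 0.26 -0.39 -0.17] raw [-0.81  0.44  0.01]
```

```bash
python3 -m jog '{"linear":[[-0.8,-1.4,0.8],[-0.6,-1.1,-2.2],[0,0,0]],"turn":[0,0,0]}' >/dev/null;python3 -c "
from h import *
gp();mom()";  python3 -m jog '{"linear":[[-0.6,-1.1,-2.2],[0,0,0]],"turn":[0,0]}' >/dev/null;python3 -c "
from h import *
gp();mom()"
```

```text
t 15.62 ang -29.31 P u -40.0 y 1.2 z 137.5 F u -2.7 y -2.6 z 14.8 gap 0.226
gap-frame F [ 5.  -2.6 14.2] M@P [ 0.09 -0.31 -0.11] raw [ 0.38  0.14 -0.03]
t 15.88 ang -29.32 P u -40.0 y 1.2 z 137.4 F u -5.2 y -5.1 z 24.0 gap 0.224
gap-frame F [ 7.5 -5.1 23.4] M@P [-0.02 -0.47 -0.03] raw [ 0.92  0.46 -0.  ]
```

It is now at a hard stop, so it has bottomed. I'll unload it and feel the side play along gap x to learn how wide the gap is.

```bash
m(){ python3 -c "
from h import *
gp();mom()" | awk '{print}' | cut -c1-110; }
python3 -m jog '{"linear":[[1.2,2.2,4.3],[0,0,0]],"turn":[0,0]}' >/dev/null;m
python3 -m jog '{"linear":[[-0.85,-1.5,1],[0,0,0]],"turn":[0,0]}' >/dev/null;m
python3 -m jog '{"linear":[[-0.85,-1.5,1],[0,0,0]],"turn":[0,0]}' >/dev/null;m
python3 -m jog '{"linear":[[-0.85,-1.5,1],[0,0,0]],"turn":[0,0]}' >/dev/null;m
```

```text
t 16.12 ang -29.28 P u -40.1 y 0.4 z 137.6 F u -1.1 y -1.5 z 7.8 gap 0.228
gap-frame F [ 2.9 -1.5  7.3] M@P [ 0.13 -0.25 -0.08] raw [0.06 0.09 0.01]
t 16.38 ang -29.33 P u -39.0 y 0.4 z 138.2 F u -4.7 y -1.4 z 4.6 gap 0.227
gap-frame F [-1.8 -1.4  6.4] M@P [0.23 0.19 0.01] raw [ 0.86 -0.44  0.12]
t 16.62 ang -29.37 P u -38.3 y 0.4 z 138.6 F u -8.5 y -0.2 z 1.4 gap 0.226
gap-frame F [-6.7 -0.2  5.4] M@P [ 0.18  0.12 -0.14] raw [ 1.17 -0.87 -0.05]
t 16.88 ang -29.4 P u -37.9 y 0.4 z 138.9 F u -12.7 y 1.3 z -3.2 gap 0.228
gap-frame F [-12.6   1.3   3.6] M@P [ 0.17  0.17 -0.03] raw [ 1.66 -1.35  0.  ]
```

```bash
m(){ python3 -c "
from h import *
gp();mom()" | awk '{print}' | cut -c1-110; }
python3 -m jog '{"linear":[[2.55,4.5,-3],[0,0,0]],"turn":[0,0]}' >/dev/null;m
python3 -m jog '{"linear":[[0.85,1.5,-1],[0,0,0]],"turn":[0,0]}' >/dev/null;m
python3 -m jog '{"linear":[[0.85,1.5,-1],[0,0,0]],"turn":[0,0]}' >/dev/null;m
python3 -m jog '{"linear":[[-1.7,-3,2],[0,0,0]],"turn":[0,0]}' >/dev/null;m
```

```text
t 17.12 ang -29.25 P u -39.9 y 0.5 z 137.6 F u -2.2 y -1.4 z 7.7 gap 0.229
gap-frame F [ 1.9 -1.4  7.8] M@P [ 0.04 -0.24 -0.05] raw [ 0.25  0.07 -0.02]
t 17.38 ang -29.23 P u -40.2 y 0.6 z 137.4 F u 2.2 y -3.0 z 12.0 gap 0.231
gap-frame F [ 7.9 -3.   9.3] M@P [ 0.07 -0.25 -0.06] raw [-0.21  0.59  0.02]
t 17.62 ang -29.22 P u -41.0 y 0.6 z 136.8 F u 4.3 y -3.4 z 15.8 gap 0.228
gap-frame F [11.6 -3.4 11.5] M@P [ 0.07 -0.42 -0.07] raw [-0.59  0.89  0.01]
t 17.88 ang -29.32 P u -39.8 y 0.6 z 137.5 F u -2.9 y -0.8 z 6.7 gap 0.225
gap-frame F [ 0.9 -0.8  7.3] M@P [ 0.06 -0.05 -0.05] raw [ 0.44 -0.16 -0.02]
```

The play at the grip is about 2 mm, and under 4 mm even with compliance. A gap that took the 11 mm spacer would give 5–7 mm, and the images also put the gap near 9 mm, so the thin spacer is the right one. I'll release it, rise, and check how far in it sits.

```bash
python3 -m jog '{"linear":[[0,0,1],[0,0,0],[0,0,0]],"turn":[0,0,0]}' 0.4 20; python3 -m jog '{"linear":[[0,0,20],[0,0,40],[0,0,40],[-40,-20,20],[-40,-20,0],[-40,-20,0],[-40,-20,0],[0,0,0]],"turn":[0,0,0,0,0,0,0,0]}'; python3 -c "
from h import *
t=snapshot('top');c=snapshot('scene');np.save('t2.npy',t);np.save('s2.npy',c)
m=np.hstack([cv2.resize(t[120:210,230:330],(400,360),interpolation=3),cv2.resize(c[140:230,180:280],(400,360),interpolation=3)])
cv2.imwrite('pics/m3.png',np.clip(m[:,:,::-1]*1.4,0,255).astype(np.uint8))"
```

```text
t: 18.25
tcp_pos: [0.6132, -0.0989, 0.2922]
tool_rot: [0.863, 0.505, 0.02, -0.025]
force: [0.0, 0.3, 0.1]
finger_gap: 0.398
gripper_force: 0.0
t: 19.25
tcp_pos: [0.4513, -0.1794, 0.4128]
tool_rot: [0.863, 0.503, 0.02, -0.025]
force: [1.2, -0.7, -0.2]
finger_gap: 0.396
gripper_force: 0.0
```

View pics/m3.png

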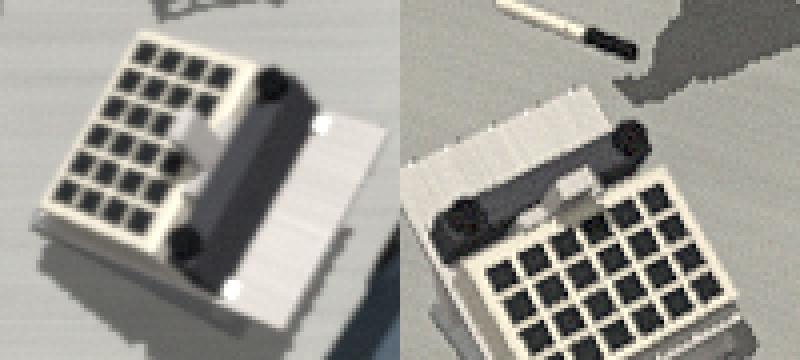

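The thin spacer stands square in the gap, tab top at about (185,130) in the top half and (577,183) in the scene half. I'll triangulate its height.

```bash
python3 - <<'E'
from h import *
w=np.radians(-119.3);U=Rz(w)@Rs
p=tri((276.25,152.5),(224.25,185.75));g=U.T@(p-[.5955,-.1229,.075]);print('tab top',p,'gap',(g*1000).round(1))
q=[.5955,-.1229,w]
for z in(.084,.088,.092):
    for x in (.003,): print(z,proj('top',gapw(q,(x,0,z))).round(1),proj('scene',gapw(q,(x,0,z))).round(1))
for n,uv in(('top',(276.25,152.5)),('scene',(224.25,185.75))): print(n,(np.array([0,0,75])+0*1).tolist(),ray(n,*uv,.150).round(4))
gp()
E
```

```text
tab top [ 0.61261084 -0.08831027  0.14291145] gap [ 0.6 -2.  78.1]
0.084 [275.7 151.1] [222.6 184.1]
0.088 [275.  150.3] [223.  183.5]
0.092 [274.2 149.4] [223.4 182.9]
top [0, 0, 75] [ 0.6115 -0.0897  0.15  ]
scene [0, 0, 75] [ 0.6181 -0.0827  0.15  ]
t 19.35 ang -29.35 P u 109.0 y -99.3 z 258.5 F u 0.4 y 0.3 z -0.1 gap 0.4
```

The height matches home (84 mm or less) within camera error. As a check, I'll tamp the tab top gently with closed fingers, which also measures its height directly.

```bash
python3 -m jog '{"linear":[[40,20,0],[40,20,0],[40,20,0],[41,21,0],[0,0,-35],[0,0,-30],[0,0,-8],[0,0,0]],"turn":[0,0,0,0,0,0,0,0]}' 0 20; m(){ python3 -c "
from h import *
s=sense();R=Ro.from_quat(s['tool_rot']).as_matrix();print('tip',(np.array(s['tcp_pos'])+.173*R[:,2]).round(4));mom()"; }
m; python3 -m jog '{"linear":[[0,0,-4],[0,0,-4],[0,0,0]],"turn":[0,0,0]}' >/dev/null; m;python3 -m jog '{"linear":[[0,0,-4],[0,0,0]],"turn":[0,0]}' >/dev/null; m
```

```text
t: 20.35
tcp_pos: [0.6151, -0.0973, 0.3397]
tool_rot: [0.862, 0.505, 0.021, -0.024]
force: [0.5, -0.6, 0.5]
finger_gap: 0.0
gripper_force: 0.0
tip [ 0.6171 -0.0864  0.167 ]
gap-frame F [0.4 0.7 0.3] M@P [-0.09 -0.02  0.07] raw [-0.05  0.02  0.01]
tip [ 0.6165 -0.087   0.1596]
gap-frame F [ 0.3 -0.5  0.9] M@P [ 0.08 -0.06 -0.05] raw [-0.02 -0.01 -0.  ]
tip [ 0.6163 -0.0869  0.1551]
gap-frame F [-0.1  0.5  0.7] M@P [-0.09 -0.12  0.05] raw [-0.03  0.03 -0.01]
```

```bash
m(){ python3 -c "
from h import *
s=sense();R=Ro.from_quat(s['tool_rot']).as_matrix();print('tip',(np.array(s['tcp_pos'])+.173*R[:,2]).round(4));mom()"; }
for i in 1; do python3 -m jog '{"linear":[[0,0,-3],[0,0,0]],"turn":[0,0]}' >/dev/null; m; python3 -m jog '{"linear":[[0,0,-3],[0,0,0]],"turn":[0,0]}' >/dev/null; m; python3 -m jog '{"linear":[[0,0,-2],[0,0,0]],"turn":[0,0]}' >/dev/null; m; done
```

```text
tip [ 0.6167 -0.087   0.1526]
gap-frame F [ 0.2 -0.5  1.3] M@P [ 0.11 -0.1  -0.07] raw [-0.04 -0.03 -0.  ]
tip [ 0.6173 -0.0866  0.1518]
gap-frame F [ 4.7 -3.3 10.2] M@P [ 0.01 -0.12 -0.03] raw [0.37 0.37 0.01]
tip [ 0.6174 -0.0866  0.1514]
gap-frame F [10.1 -5.2 16.5] M@P [-0.01 -0.08  0.03] raw [0.45 0.76 0.07]
```

Contact came at 152 mm, where the tab's upper edge should be when fully home (about 152), and it is rigid. I'll back off, take a last look, and hand in.

```bash
python3 -m jog '{"linear":[[0,0,20],[0,0,40],[0,0,40],[-40,-20,20],[-40,-20,0],[-40,-20,0],[-40,-20,0],[0,0,0],[0,0,0]],"turn":[0,0,0,0,0,0,0,0,0]}' >/dev/null; python3 -c "
from h import *
save('scene','s9.png',s=1.5)"
```

```text
(no output)
```

View pics/s9.png

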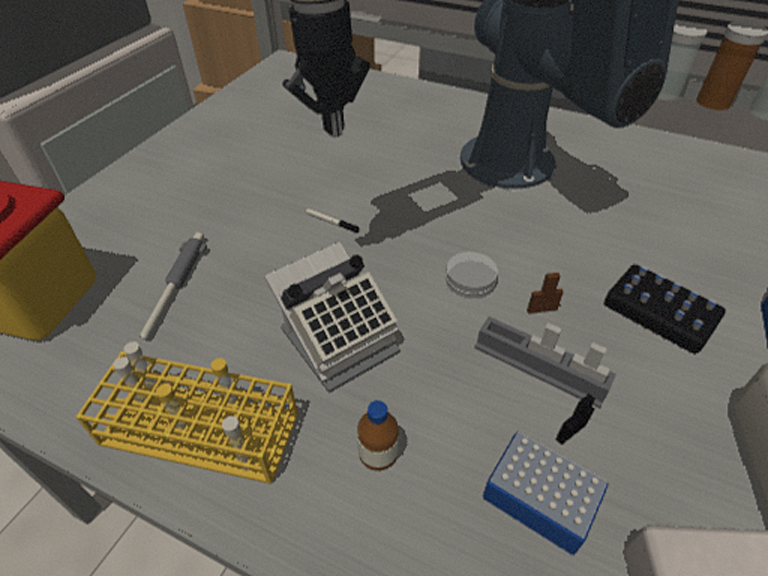

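The thin spacer sits in the gap at (337,285). The other two stand in the rack at (550,340) and (595,357), and nothing else has moved.

```bash
python3 -c "
from station import *
print(sign_off())"
```

```text
the job is handed in; nothing more can be done
None
```

The thin (8 mm) spacer is fully home in the gap and the job is handed in (no verdict came back). I did not try the middle or thick spacer; about 2 mm of play at the grip and the images (gap about 9 mm) ruled them out, and both still stand in the rack with nothing else moved.

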